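Stand the rinsed filter cassette up to drain

TASK

The spectrometer's air-filter cassette has just been rinsed and lies across the grey tub. Stand it up to drain in the free part of the steel draining stand: foot end on the tray floor, pull tab at the top, square to the cross-bar and leaning back on it at roughly 20 degrees from upright. Rest it against the bar before you let go, so that it does not fall back, set it down gently, and leave the bottles where they are.

Things in the scene. Friction and masses are not known exactly. Their poses are not given: they have to be found in the camera images.
- cassette: loose air-filter cassette: flat slab 200 x 66 x 16 mm, black plastic frame, fine rigid mesh set in both faces, pull tab at one end; 140 to 280 g. Origin: centre of the slab's underside, tab not counted. x along its length to the tab end, y across the width, z out of its upper face. Starts flat across the tub's rim, underside 60 mm above the bench. Either face may look outwards at the end
- foot (a point): middle of the cassette's plain end (its foot), at mid-thickness: 100 mm from the cassette's origin along its -x and 8 mm along its z; axes as the cassette's
- tab (a point): middle of the cassette's flat pull tab (22 mm long, 30 mm wide, 8 mm thick), at mid-thickness: 111 mm from the cassette's origin along its x and 8 mm along its z; axes as the cassette's
- tub: open grey plastic rinse tub, empty, fixed: 150 mm (its x) by 220 mm (its y), 60 mm high, walls 4 mm, 8 mm flange round the rim. Origin: centre of its underside. The cassette lies along the tub's x within 20 mm of its middle, so fingers have room inside the tub on both sides of the cassette, 50 mm deep
- stand: fixed steel draining stand: flat tray 200 mm deep (its x) by 360 mm wide (its y), floor 3 mm thick, lip 15 mm high all round. Origin: centre of its underside, on the bench; x points to the back, y along the cross-bar, z up. A slotted cheek stands at each end (y = -178 and 178 mm), 154 mm high, from x = -10 to 96 mm; a rear strip joins them at x = 94 mm, 42 to 58 mm high
- slots (a point): point on the stand midway between the front ends of the two cheeks' slots: x = 0, y = 0, 133 mm above the bench; axes as the stand's. The cross-bar (round steel, 10 mm diameter, parallel to y, at this height, cheek to cheek) is clamped rigidly in the slots. Its axis lies 8 to 80 mm behind this point, differently each time, and is not measured: look at it or feel for it
- drained_bottle: empty white bottle, 60 mm diameter, 112 mm high, upside down on its neck on the tray floor, 25 to 45 mm in front of the stand's origin and up to 110 mm to either side of it; the wider side is the stand's free part. Origin: centre of its lower end. Weighs 70 g. To be left alone
- sample_bottle: white capped sample bottle, 60 mm diameter, 112 mm high, on the bench beyond the work. Origin: centre of its underside. To be left alone
- amber_bottle: amber glass reagent bottle with black cap, 72 mm diameter, 162 mm high, on the bench beyond the work. Origin: centre of its underside. To be left alone
Not all that is in view belongs to the job. Of the things like the cassette, leave any that is turquoise; of the rest the smaller one is meant.

How it is judged:
At the end, for the whole second after the job is handed in: Cassette released and at rest, foot on the tray floor before the bar (within 150 mm of mid-tray), tab end up, leaning back on the bar 13 to 27 degrees from upright, square to it within 11 degrees, clear of the tray's bottle; no bottle moved over 15 mm (angle between cassette's own x axis and vertical between 0.22 and 0.48 rad and angle between the y axis of cassette and the y axis of stand, either way round below 0.2 rad and x of foot in the frame of stand between -0.094 and 0.042 m and y of foot in the frame of stand between -0.15 and 0.15 m and z of foot in the frame of stand below 0.012 m and x of tab in the frame of stand above 0.008 m and contact force between cassette and stand above 0.3 N and contact force between cassette and drained_bottle below 0.05 N and contact force between cassette and the fingers below 0.05 N and linear speed of cassette below 0.02 m/s and angular speed of cassette below 0.1 rad/s and distance of each of drained_bottle, sample_bottle, amber_bottle from where it was at the start of the episode below 0.015 m); the robot touches nothing.
It fails at once if the cassette falls back or is dropped: it turns faster than 1.8 rad/s or moves faster than 0.4 m/s while no finger touches it (contact force between cassette and the fingers below 0.05 N and (angular speed of cassette above 1.8 rad/s or linear speed of cassette above 0.4 m/s)).
It fails at once if the cassette is pressed or knocked on the tray of the stand with more than 35 N (contact force between cassette and stand above 35 N).
It fails at once if a bottle is knocked more than 30 mm from its place (distance of any of drained_bottle, sample_bottle, amber_bottle from where it was at the start of the episode above 0.03 m).
It also fails if it takes over 59 s, if anything falls off the work surface, if the arm or the gripper's body presses on something with over 40 N, if the wrist force passes 120 N, or if a joint passes its speed limit or range.

ROBOT

A 6-joint arm with a two-finger parallel gripper is mounted at the origin on the work surface. World frame = base frame: x ahead of the robot, y to its left, z up, the work surface at z = 0. Lengths are in m, angles in rad, forces in N, time in s.
With the tool pointing down it reaches from about 0.425 to 0.95 m from the base axis. Payload 3.5 kg.
Tool frame: the origin (TCP) lies midway between the tips of the shut fingers; the grasp point (between the pads) lies 19 mm behind it (r.tcp_to_grasp is the distance from the TCP to the grasp point, in m); z points along the fingers, x is the direction in which the jaws open and shut, and the axes are right-handed (so a half turn about z gives the same grasp; the last joint's range is limited). The gripper opens to 85 mm and grips with 20 to 120 N. Pads are 22 mm wide; open, the fingers measure 114 mm over their backs; the gripper's body (76 mm by 85 mm) begins 54 mm behind the grasp point. The pads swing forward as they close: fully open they stand 13 mm farther back than shut.
Start: joints at [-1.273, 0.286, 1.577, -0, 1.279, -0.15], TCP at [0.292, -0.608, 0.231] pointing down, gripper open.
Joint ranges: [-2.77, 2.77], [-0.9, 2.22], [0.21, 2.48], [-1.53, 4.67], [0.24, 2.81], [-2.84, 2.84]. Speed limits (rad/s): [2.79, 2.79, 3.14, 3.14, 3.14, 3.14].

INTERFACE

Orientations are given as a unit quaternion [x, y, z, w].
In Python, from bench import r, viewer gives the robot as it stands.
- The arm moves only by the tool step_arm, never from a script. Its argument "series" is a list that holds one entry, the list of rows, each a list of 6 numbers: the shift along the tool's x, y, z in cm, then the turn, a rotation vector about the tool's x, y, z in degrees. A call has 1 to 20 rows; each row shifts and turns the pose as measured when the row begins, along the tool's axes as they then stand; what a row does not reach is not made up. A row lasts 1/8 s, in which the tool goes at most 62.5 mm and 10.7 degrees, less where a joint would pass 70% of its speed; a pose out of reach is approached as far as the arm can. A call with a gripper value outside its range is refused whole. "grip" is the opening, from 0 (shut) to 1 (fully open), set as the call begins (left out, the last holds). The fingers move at their own pace and stop on an object; "grip_force" is the grip in N (left out, the last holds). Time passes only in rows, so rows that do not move let the fingers close. It gives the time, the measured TCP pose, the force and the opening at its end, in the units of the state.
- r.get_obs(): the state, without advancing time (a new reading comes with each control period).
- viewer.camera(name): name is "side" or "top"; returns a dict with "img" (384x512x3 uint8, blue, green, red), "depth" (384x512 float32, m along the optical axis (not along the pixel's ray), 0 where there is no reading), "vertical_fov" (degrees; the focal length in pixels is half the picture's height over the tangent of half this angle, whatever the lens; pixels are square), "cx", "cy" (the principal point, pixels), "R" (3x3) and "t" (3): a world point X has camera coordinates R X + t. Camera axes: x right, y down, z forward; pixel columns grow to the right and rows downward; lengths in m; the calibration is good to about 2 mm. A picture is of the moment at which its call begins.
- r.finish_job(): hands the job in, once; it reports no verdict.
The state is a dict: "clock": time; "q": joint angles; "qvel": joint speeds; "joint_torque": joint torques, N m; "tool_pos": TCP position; "orientation": TCP orientation; "contact_force": force on the tool from outside, world axes, zero at the start; "moment": the same for the moment, N m; "opening": opening from 0.0 (shut) to 1.0 (fully open).
Only numpy, scipy, OpenCV 4.12 (cv2) and the standard library are available. Lean on these libraries where they do the work, as an engineer would, in place of code of your own. Each camera call takes 0.05 s, during which the arm holds its last target.

## Working session

There is one attempt and no reset: what is moved stays moved. The work goes in short steps, Python scripts to look and compute and a tool call to move; the robot and the scene stay as the last step left them, time stands still between calls to the robot, and variables do not carry over. Pictures are saved under pics/ and viewed, and the job is handed in when it is done.

Besides the shell and the picture viewer there is one more tool, called in YAML: its name, and indented under it one key for each argument. step_arm: Moves the arm, as the interface text tells. Its arguments: {"type":"object","properties":{"series":{"type":"array","items":{"type":"array","items":{"type":"array","items":{"type":"number"}}}},"grip":{"type":"number"},"grip_force":{"type":"number"}},"required":["series"]}

```bash
ls; mkdir -p pics; cat > h.py <<'E'
import numpy as np,cv2
from bench import r,viewer
def cam(n):
    c=viewer.camera(n); c['f']=c['img'].shape[0]/2/np.tan(np.radians(c['vertical_fov'])/2); return c
def pt(c,u,v,d=None):
    if d is None:d=c['depth'][int(v),int(u)]
    p=np.array([(u-c['cx'])/c['f']*d,(v-c['cy'])/c['f']*d,d]); return c['R'].T@(p-c['t'])
def cloud(c):
    v,u=np.mgrid[:384,:512]; d=c['depth']
    p=np.stack([(u-c['cx'])/c['f']*d,(v-c['cy'])/c['f']*d,d],-1)
    return (p-c['t'])@c['R']
def proj(c,X):
    p=c['R']@np.array(X)+c['t']; return p[:2]/p[2]*c['f']+[c['cx'],c['cy']]
E
python3 - <<'E'
from h import *
for n in('side','top'):
    c=cam(n); cv2.imwrite(f'pics/{n}0.png',c['img']); np.savez(f'{n}0.npz',**c); print(n,c['f'],c['cx'],c['cy'],c['R'],c['t'],(c['depth']==0).mean())
print(r.get_obs(),r.tcp_to_grasp)
E
```

```text
pics
side 380.7200312695248 254.30797868183183 192.0538409673025 [[-0.92390407 -0.38221536 -0.01768291]
 [-0.27291046  0.69067151 -0.66969601]
 [ 0.26818118 -0.61390902 -0.74242479]] [0.51032456 0.14495644 1.09681667] 0.003992716471354167
top 421.50358270575293 257.84751251369113 191.7505934629984 [[-0.01631163 -0.99943066  0.02953441]
 [-0.99715153  0.01408476 -0.07409748]
 [ 0.07363931 -0.03065894 -0.99681356]] [0.06263442 0.53527306 1.34047675] 0.003992716471354167
{'clock': 0.1, 'q': array([-1.27300070e+00,  2.87088982e-01,  1.57803173e+00, -2.61086229e-05,
        1.27863728e+00, -1.50013356e-01]), 'qvel': array([ 0.00073045, -0.00225768, -0.0038727 , -0.00030706,  0.00182573,
       -0.0009917 ]), 'joint_torque': array([ 1.31104578e-03, -4.07297230e+01, -2.93699867e+01, -1.56536366e-04,
        3.41230399e-03, -2.97920472e-06]), 'tool_pos': array([ 0.29210303, -0.6078537 ,  0.23007697]), 'orientation': array([ 8.46462262e-01, -5.32447619e-01, -8.28150331e-04, -6.97491457e-04]), 'contact_force': array([ 0.67762102,  0.29539023, -0.51077927]), 'moment': array([ 0.02529229, -0.06875971,  0.00278337]), 'opening': 0.9960803438321049} 0.0187
```

View pics/top0.png

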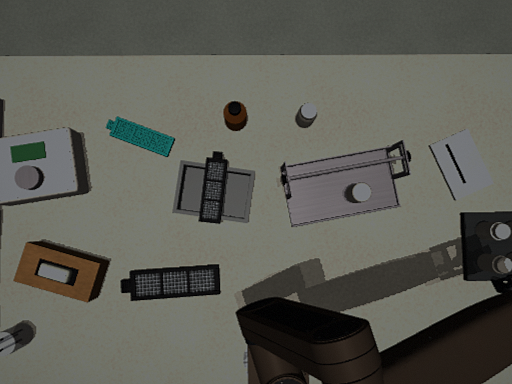

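View pics/side0.png

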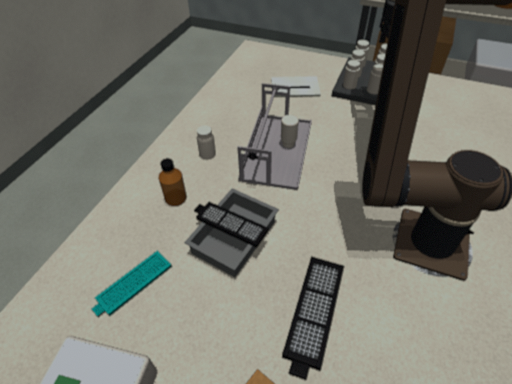

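The top view shows the cassette on the tub, with its tab at about (217,155) and its foot at (211,222). The stand's cheeks are at about (284,178) and (400,158), and the drained bottle is at (360,192), on the right. I'll measure these next.

```bash
python3 - <<'E'
from h import *
c=dict(np.load('top0.npz')); im=c['img']
cv2.imwrite('pics/z1.png',cv2.resize(im[125:240,265:425],None,fx=5,fy=5,interpolation=cv2.INTER_CUBIC))
P=cloud(c)
def blob(name,u0,u1,v0,v1,z0,z1,mask=None):
    Q=P[v0:v1,u0:u1]; m=(Q[...,2]>z0)&(Q[...,2]<z1)
    if mask is not None:m&=mask[v0:v1,u0:u1]
    q=Q[m]; rect=cv2.minAreaRect(q[:,:2].astype(np.float32))
    print(name,len(q),'z',np.round(np.percentile(q[:,2],[5,50,95]),4),'mean',q.mean(0).round(4),'rect',rect); return q
dark=im.max(-1)<90
blob('cas',192,235,145,230,.066,.09)
blob('tubrim',165,262,150,230,.05,.064)
blob('bottle',340,378,175,210,.10,.13)
blob('stand floor',275,410,130,235,.001,.006)
blob('amber',215,255,95,135,.14,.18)
s=dict(np.load('side0.npz'));P2=cloud(s)
cv2.imwrite('pics/z2.png',cv2.resize(s['img'][70:200,180:330],None,fx=5,fy=5,interpolation=cv2.INTER_CUBIC)[:600])
for uv in [(286,167),(284,178),(406,148),(402,160),(345,158),(345,150),(360,192)]:
    print(uv,P[uv[1],uv[0]].round(3))
# tall points near stand
for PP,n in((P,'top'),(P2,'side')):
    m=(PP[...,2]>.118)&(PP[...,2]<.158)&(PP[...,0]>.45)&(PP[...,0]<.75)&(PP[...,1]>-.5)&(PP[...,1]<-.05)
    q=PP[m]; print(n,len(q)); 
    print(q[np.argsort(q[:,1])][::max(1,len(q)//25)].round(3))
E
```

```text
cas 1456 z [0.0688 0.0738 0.0791] mean [0.5448 0.1956 0.0738] rect ((0.5524608492851257, 0.2022460550069809), (0.08198480308055878, 0.2215132862329483), 82.50409698486328)
tubrim 745 z [0.0551 0.0598 0.0632] mean [0.5384 0.1964 0.0596] rect ((0.5375297665596008, 0.19508051872253418), (0.23624646663665771, 0.1665690541267395), 81.01594543457031)
bottle 315 z [0.1069 0.1146 0.1194] mean [ 0.5249 -0.2527  0.1144] rect ((0.5258342623710632, -0.25410228967666626), (0.0570967011153698, 0.05804137513041496), 85.28771209716797)
stand floor 5835 z [0.0012 0.0031 0.0056] mean [ 0.5602 -0.2193  0.0032] rect ((0.5680385231971741, -0.2263268232345581), (0.4481208026409149, 0.3455018699169159), 89.02200317382812)
amber 148 z [0.1485 0.1609 0.1649] mean [0.7737 0.1251 0.1597] rect ((0.77557772397995, 0.12475426495075226), (0.035620857030153275, 0.03691008314490318), 87.59149932861328)
(286, 167) [ 0.597 -0.025  0.154]
(284, 178) [ 0.566 -0.019  0.148]
(406, 148) [ 0.677 -0.444 -0.004]
(402, 160) [ 0.617 -0.377  0.131]
(345, 158) [ 0.646 -0.237 -0.003]
(345, 150) [ 0.672 -0.237  0.002]
(360, 192) [ 
[... 587 characters left out ...]
84 -0.104  0.136]
 [ 0.573 -0.083  0.134]
 [ 0.572 -0.061  0.142]]
side 380
[[ 0.61  -0.392  0.148]
 [ 0.597 -0.388  0.149]
 [ 0.581 -0.386  0.141]
 [ 0.571 -0.385  0.119]
 [ 0.63  -0.382  0.145]
 [ 0.613 -0.381  0.12 ]
 [ 0.644 -0.379  0.152]
 [ 0.64  -0.378  0.149]
 [ 0.663 -0.377  0.137]
 [ 0.623 -0.375  0.138]
 [ 0.658 -0.374  0.118]
 [ 0.669 -0.372  0.142]
 [ 0.633 -0.371  0.134]
 [ 0.659 -0.367  0.126]
 [ 0.623 -0.345  0.135]
 [ 0.615 -0.312  0.133]
 [ 0.609 -0.277  0.136]
 [ 0.601 -0.247  0.138]
 [ 0.598 -0.22   0.136]
 [ 0.595 -0.195  0.138]
 [ 0.593 -0.172  0.134]
 [ 0.583 -0.147  0.135]
 [ 0.585 -0.125  0.134]
 [ 0.576 -0.103  0.138]
 [ 0.57  -0.08   0.136]
 [ 0.571 -0.056  0.139]]
```

```bash
ls pics
```

```text
side0.png
top0.png
z1.png
z2.png
```

View pics/z1.png

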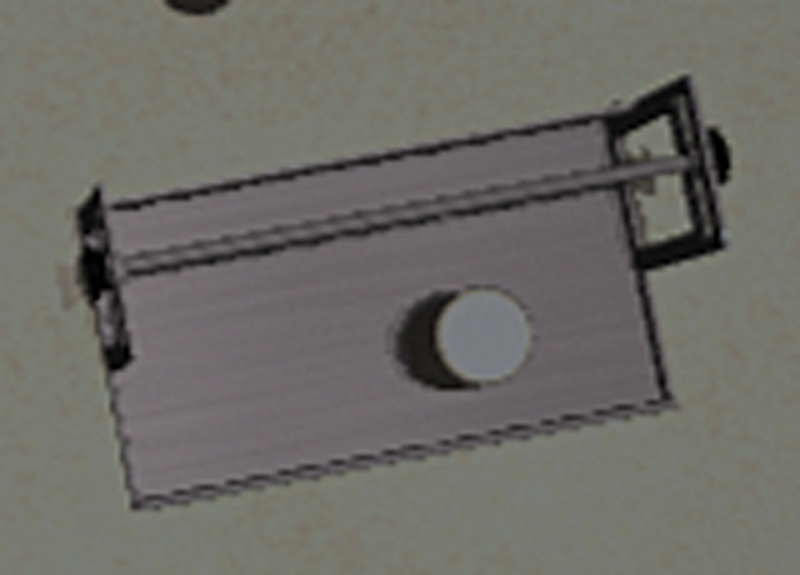

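View pics/z2.png

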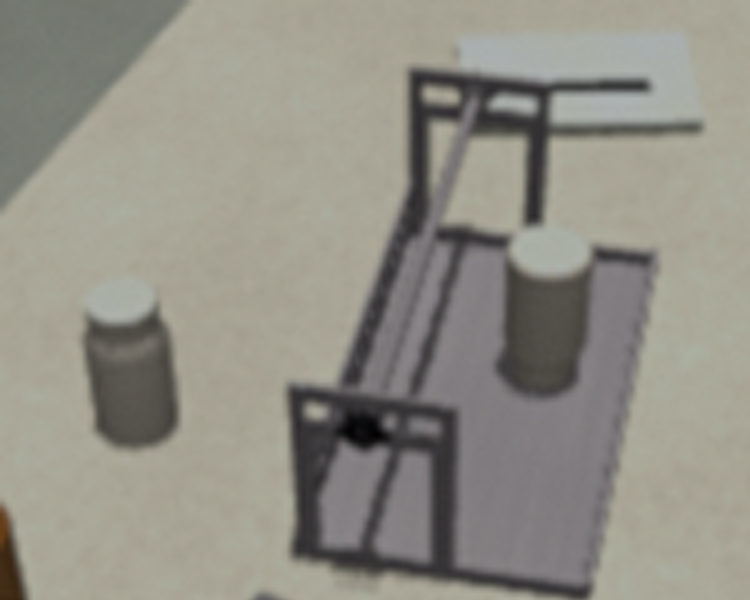

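The zoom shows the bar running between the cheeks, with the bottle right of centre, so the free part is on the left (+y in the world). I'll fit the stand and cassette poses.

```bash
python3 - <<'E'
from h import *
c=dict(np.load('top0.npz')); s=dict(np.load('side0.npz'))
def ray(c,u,v,z):
    d=c['R'].T@np.array([(u-c['cx'])/c['f'],(v-c['cy'])/c['f'],1]); o=-c['R'].T@c['t']; return o+d*(z-o[2])/d[2]
Q=[]
for cc in(c,s):
    P=cloud(cc); m=(P[...,2]>.125)&(P[...,2]<.146)&(P[...,0]>.55)&(P[...,0]<.64)&(P[...,1]>-.345)&(P[...,1]<-.06)
    q=P[m]; a=np.polyfit(q[:,1],q[:,0],1); print('bar x=a*y+b',a,'yaw',np.degrees(np.arctan(a[0])),'resid',np.std(q[:,0]-np.polyval(a,q[:,1])),'z',np.percentile(q[:,2],[10,50,90]),len(q))
# corners of lip from top picture z1 (5x crop at 265,125)
z=lambda x,y:(265+(x+.5)/5-.5,125+(y+.5)/5-.5)
FL=ray(c,*z(135,507),.015);FR=ray(c,*z(672,405),.015)
BL=ray(c,*z(110,206),.015);BR=ray(c,*z(608,117),.015)
print('corners',FL,FR,BL,BR,np.linalg.norm(FL-FR),np.linalg.norm(FL-BL))
d=FR-FL; print('front yaw',np.degrees(np.arctan2(d[0],-d[1]))) 
# cassette edges
im=c['img']
cv2.imwrite('pics/z3.png',cv2.resize(im[140:240,165:265],None,fx=6,fy=6,interpolation=cv2.INTER_CUBIC))
cv2.imwrite('pics/z4.png',cv2.resize(s['img'][180:280,180:290],None,fx=6,fy=6,interpolation=cv2.INTER_CUBIC))
E
```

```text
bar x=a*y+b [-0.17291521  0.56204087] yaw -9.810304622587488 resid 0.0029118387504128355 z [0.13359236 0.13737311 0.14055679] 321
bar x=a*y+b [-0.17499982  0.5590967 ] yaw -9.926235592523312 resid 0.00286852276116407 z [0.13291872 0.13553327 0.1379158 ] 163
corners [ 0.42425293 -0.052647    0.015     ] [ 0.48470329 -0.40506082  0.015     ] [ 0.61984953 -0.04067467  0.015     ] [ 0.67478835 -0.37036635  0.015     ] 0.35756082545945 0.1959626743139821
front yaw 9.733354350115626
```

View pics/z3.png

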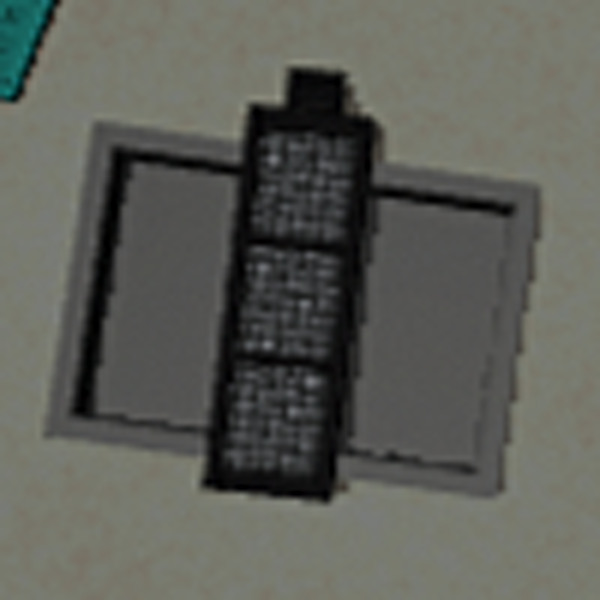

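View pics/z4.png

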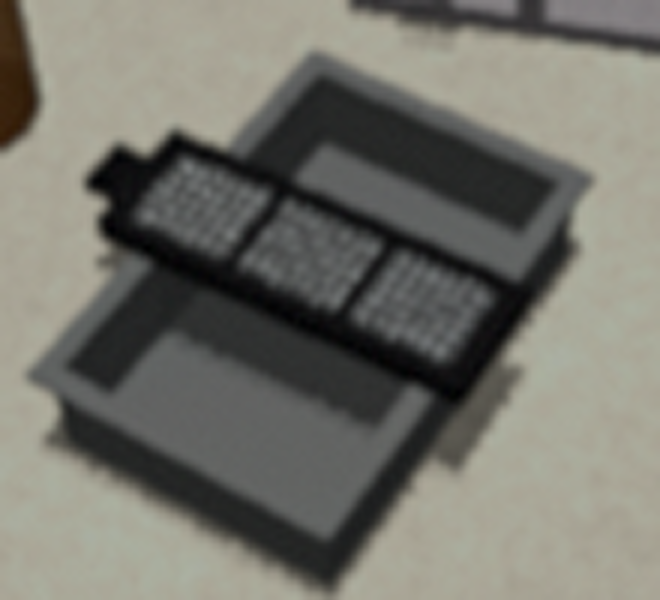

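The top-face corners of the cassette in z3 are about (250,105), (365,115), (205,487) and (332,500). I'll convert them and check the sizes. I'll also fit a simple kinematic model to judge how far the wrist can reach.

```bash
python3 - <<'E'
from h import *
c=dict(np.load('top0.npz')); s=dict(np.load('side0.npz'))
def ray(c,u,v,z):
    d=c['R'].T@np.array([(u-c['cx'])/c['f'],(v-c['cy'])/c['f'],1]); o=-c['R'].T@c['t']; return o+d*(z-o[2])/d[2]
z3=lambda x,y:(165+(x+.5)/6-.5,140+(y+.5)/6-.5)
z4=lambda x,y:(180+(x+.5)/6-.5,180+(y+.5)/6-.5)
for cc,zz,L in((c,z3,[(250,105),(375,117),(332,500),(205,487)]),(s,z4,[(112,218),(180,132),(530,290),(470,372)])):
    p=np.array([ray(cc,*zz(*a),.076)for a in L]);print(p.round(4)); print('lens',[np.linalg.norm(p[i]-p[(i+1)%4]).round(4) for i in range(4)],'ctr',p.mean(0).round(4))
    d=(p[0]+p[1]-p[2]-p[3]);print('yaw',np.degrees(np.arctan2(d[1],d[0])))
p=[ray(c,*z3(*a),.06)[:2] for a in [(97,122),(540,187),(500,495),(45,435)]];print('tub',np.round(p,4),np.mean(p,0)); 
for i in range(4): d=p[(i+1)%4]-p[i];print(np.linalg.norm(d).round(3),np.degrees(np.arctan2(d[1],d[0])).round(1))
# depth cloud fit, both cams: mask z>.068
for cc,b in((c,(192,235,145,230)),(s,(185,275,195,250))):
    P=cloud(cc)[b[2]:b[3],b[0]:b[1]].reshape(-1,3); I=cc['img'][b[2]:b[3],b[0]:b[1]].reshape(-1,3)
    q=P[(P[:,2]>.070)&(P[:,2]<.082)];m=q[:,:2].mean(0)
    w,V=np.linalg.eigh(np.cov(q[:,:2].T)); v=V[:,1]*np.sign(V[0,1]); t=(q[:,:2]-m)@v; n=(q[:,:2]-m)@np.array([-v[1],v[0]])
    print('pca',m,np.degrees(np.arctan2(v[1],v[0])),np.percentile(t,[.5,99.5]),np.percentile(n,[1,99]),np.median(q[:,2]))
E
```

```text
[[0.6419 0.2143 0.076 ]
 [0.6348 0.15   0.076 ]
 [0.4378 0.1741 0.076 ]
 [0.4455 0.2386 0.076 ]]
lens [np.float64(0.0647), np.float64(0.1985), np.float64(0.065), np.float64(0.1978)] ctr [0.54   0.1943 0.076 ]
yaw -7.012884423728995
[[0.635  0.2128 0.076 ]
 [0.6294 0.1529 0.076 ]
 [0.4363 0.1791 0.076 ]
 [0.4448 0.2313 0.076 ]]
lens [np.float64(0.0601), np.float64(0.1949), np.float64(0.0529), np.float64(0.1911)] ctr [0.5364 0.194  0.076 ]
yaw -6.640451618566464
tub [[0.6364 0.2954]
 [0.5994 0.0649]
 [0.439  0.0882]
 [0.4737 0.3225]] [0.53712381 0.19274103]
0.233 -99.1
0.162 171.7
0.237 81.6
0.165 -9.5
pca [0.54507038 0.19568015] -7.192629343714186 [-0.103362    0.11415333] [-0.03270811  0.0323964 ] 0.07416475257840358
pca [0.53864648 0.198032  ] -7.302878184349506 [-0.0996455   0.11841288] [-0.03346047  0.03275466] 0.07302353905119754
```

step_arm:
  series:
    - [[0, 0, -4, 0, 0, 0], [0, 0, -4, 0, 0, 0], [0, 0, 0, 0, 0, 0]]
  grip: 1

```text
clock: 0.48
tool_pos: [0.2918, -0.6069, 0.3084]
orientation: [0.846, -0.532, -0.003, -0.003]
contact_force: [0.8, 0.1, 0.1]
opening: 0.999
```

```bash
cat > plan.py <<'E'
from h import *
from scipy.spatial.transform import Rotation as Ro
def log():
    o=r.get_obs(); open('log.txt','a').write(' '.join(map(str,list(o['q'])+list(o['tool_pos'])+list(o['orientation'])))+'\n'); return o
def tool(xdir_deg,pitch,tiltaz=None):
    """tool x horizontal at angle; pitch = deg of tool z from down, rotated about tool x: + tips tool z toward -tool y ... sign given by rot"""
    a=np.radians(xdir_deg); x=np.array([np.cos(a),np.sin(a),0]); fwd=np.array([np.sin(a),-np.cos(a),0]) # fwd = 90 cw of x
    t=np.radians(pitch); z=fwd*np.sin(t)+np.array([0,0,-np.cos(t)]); y=np.cross(z,x)
    return Ro.from_matrix(np.stack([x,y,z],1))
def rows(p1,R1,n,o=None,p0=None,R0=None):
    if p0 is None:
        o=o or r.get_obs(); p0=o['tool_pos'];R0=Ro.from_quat(o['orientation'])
    rv=(R0.inv()*R1).as_rotvec(); out=[]
    p,R=np.array(p0),R0
    for i in range(1,n+1):
        pn=p0+(np.array(p1)-p0)*i/n; Rn=R0*Ro.from_rotvec(rv*i/n)
        out.append([round(float(v),2) for v in list(R.inv().apply(pn-p)*100)+list(np.degrees((R.inv()*Rn).as_rotvec()).round(1))]); p,R=pn,Rn
    return out
E
python3 - <<'E'
from plan import *
log()
o=r.get_obs();R0=Ro.from_quat(o['orientation'])
Rm=tool(0,0);pm=np.array([.54,-.2,.33])
a=rows(pm,Rm,8);b=rows([.545,.17,.30],tool(82.9,0),9,p0=pm,R0=Rm)
for x in a+b:print(x)
E
```

```text
[-3.24, -5.0, -0.24, -0.0, 0.0, -8.0]
[-2.51, -5.4, -0.24, -0.0, 0.0, -8.0]
[-1.73, -5.7, -0.25, -0.0, 0.0, -8.0]
[-0.92, -5.89, -0.25, -0.0, 0.0, -8.0]
[-0.08, -5.96, -0.26, -0.0, 0.0, -8.0]
[0.75, -5.91, -0.26, -0.0, 0.0, -8.0]
[1.57, -5.75, -0.27, -0.0, 0.0, -8.0]
[2.36, -5.47, -0.27, -0.0, 0.0, -8.0]
[0.06, -4.11, 0.33, 0.0, 0.0, -9.2]
[0.71, -4.05, 0.33, 0.0, 0.0, -9.2]
[1.35, -3.88, 0.33, 0.0, 0.0, -9.2]
[1.96, -3.62, 0.33, 0.0, 0.0, -9.2]
[2.51, -3.26, 0.33, 0.0, 0.0, -9.2]
[3.0, -2.81, 0.33, 0.0, 0.0, -9.2]
[3.41, -2.3, 0.33, 0.0, 0.0, -9.2]
[3.73, -1.72, 0.33, 0.0, 0.0, -9.2]
[3.96, -1.1, 0.33, 0.0, 0.0, -9.2]
```

step_arm:
  series:
    - [[-3.2, -5, -0.2, 0, 0, -8], [-2.5, -5.4, -0.2, 0, 0, -8], [-1.7, -5.7, -0.2, 0, 0, -8], [-0.9, -5.9, -0.2, 0, 0, -8], [-0.1, -6, -0.2, 0, 0, -8], [0.8, -5.9, -0.2, 0, 0, -8], [1.6, -5.8, -0.2, 0, 0, -8], [2.4, -5.5, -0.2, 0, 0, -8], [0.1, -4.1, 0.3, 0, 0, -9.2], [0.7, -4, 0.3, 0, 0, -9.2], [1.4, -3.9, 0.3, 0, 0, -9.2], [2, -3.6, 0.3, 0, 0, -9.2], [2.5, -3.3, 0.3, 0, 0, -9.2], [3, -2.8, 0.3, 0, 0, -9.2], [3.4, -2.3, 0.3, 0, 0, -9.2], [3.7, -1.7, 0.3, 0, 0, -9.2], [4, -1.1, 0.3, 0, 0, -9.2]]

```text
clock: 2.6
tool_pos: [0.5204, 0.2003, 0.2754]
orientation: [0.725, 0.688, -0.005, -0.026]
contact_force: [0.2, -0.9, -0.8]
opening: 1.002
```

```bash
python3 - <<'E'
from plan import *
o=log();print(o['q'].round(3),o['tool_pos'])
R=Ro.from_quat(o['orientation'])
# test: tilt to -30 (tips back to robot)
for x in rows([.545,.19,.25],tool(82.9,-30),4):print(x)
E
```

```text
[ 0.168  0.013  1.803  0.038  1.364 -1.358] [0.52038554 0.20030874 0.275409  ]
[-0.24, 0.66, 0.6, 6.8, -0.1, 1.1]
[-0.23, 0.73, 0.52, 6.8, -0.1, 1.1]
[-0.21, 0.79, 0.43, 6.8, -0.1, 1.1]
[-0.2, 0.84, 0.33, 6.8, -0.1, 1.1]
```

step_arm:
  series:
    - [[-0.2, 0.7, 0.6, 7, 0, 1], [-0.2, 0.7, 0.5, 7, 0, 1]]

```text
clock: 2.85
tool_pos: [0.5294, 0.1998, 0.2602]
orientation: [0.725, 0.672, -0.094, -0.118]
contact_force: [0.4, -0.3, -0.7]
opening: 1.002
```

```bash
python3 -c "
from plan import *
o=log();print(o['q'].round(3),o['tool_pos'])"
```

```text
[ 0.143  0.179  1.672  0.087  1.58  -1.363] [0.52935998 0.19979607 0.26024855]
```

step_arm:
  series:
    - [[-0.2, 0.7, 0.4, 7, 0, 1], [-0.2, 0.8, 0.3, 7, 0, 1], [0, 0, 0, 0, 0, 0]]

```text
clock: 3.22
tool_pos: [0.5388, 0.1946, 0.2401]
orientation: [0.716, 0.64, -0.184, -0.21]
contact_force: [-0.1, -0.1, 0.6]
opening: 1.001
```

```bash
cat > kin.py <<'E'
from plan import *
from scipy.optimize import least_squares
def A(ax,t): return Ro.from_rotvec(np.array(ax)*t)
def fk(q,P):
    # pitch about +y ; forearm along z rolled by q4; tool
    h,a1,off,L1,e,L2,Lt,w=P
    R=A([0,0,1],q[0]); p=np.array([0,0,h])+R.apply([a1,off,0])
    R=R*A([0,1,0],q[1]); p=p+R.apply([0,0,L1])
    R=R*A([0,1,0],q[2]); p=p+R.apply([e,0,L2])
    R=R*A([0,0,1],q[3])*A([0,1,0],q[4]); p=p+R.apply([w,0,Lt])
    R=R*A([0,0,1],q[5])
    return p,R
E
python3 - <<'E'
from kin import *
log(); D=np.loadtxt('log.txt');print(D[:,:6].round(3))
for d in D:
    _,R=fk(d[:6],[.3,0,0,.4,0,.4,.2,0]);print((R.inv()*Ro.from_quat(d[9:13])).as_rotvec().round(3))
def res(P): return np.concatenate([fk(d[:6],P)[0]-d[6:9] for d in D]+[1e-3*(np.array(P)-[.3,0,0,.4,0,.4,.2,0])])
s=least_squares(res,[.3,0,.1,.4,0,.4,.2,0]);print(s.x.round(4),s.fun[:-8].round(4))
E
```

```text
[[-1.273  0.242  1.491  0.     1.417 -0.15 ]
 [ 0.168  0.013  1.803  0.038  1.364 -1.358]
 [ 0.143  0.179  1.672  0.087  1.58  -1.363]
 [ 0.114  0.352  1.55   0.128  1.791 -1.352]]
[-0.     0.     3.142]
[ 0.     0.    -3.142]
[-0.     0.     3.142]
[-0.    -0.     3.142]
[ 0.2403  0.      0.1009  0.443   0.0206  0.5724  0.2493 -0.    ] [ 0.  0. -0.  0.  0.  0.  0. -0.  0. -0. -0. -0.]
```

```bash
cat >> kin.py <<'E'
P0=[.2403,0,.1009,.443,.0206,.5724,.2493,0]
LO=np.array([-2.77,-.9,.21,-1.53,.24,-2.84]);HI=np.array([2.77,2.22,2.48,4.67,2.81,2.84])
FL=A([0,0,1],np.pi)
def ik(p,R,q0):
    def f(q):
        pp,RR=fk(q,P0); return np.concatenate([(pp-p)*3,(RR*FL).inv().__mul__(R).as_rotvec()])
    s=least_squares(f,np.clip(q0,LO+1e-3,HI-1e-3),bounds=(LO,HI)); return s.x,np.abs(s.fun).max()
S=np.array([.55,-.211,0]);YS=9.8;BX=.046
def st(x,y,z): a=np.radians(YS); return S+[x*np.cos(a)-y*np.sin(a),x*np.sin(a)+y*np.cos(a),z]
def place(lean,gx,phi,y=.082,back=.027,bx=BX,dx=0,dz=0):
    l=np.radians(lean); f=np.array([bx-.013*np.cos(l)-(.133+.013*np.sin(l)-.003-.008*np.sin(l))*np.tan(l),y,.003+.008*np.sin(l)])
    g=f+(.1+gx)*np.array([np.sin(l),0,np.cos(l)])+[dx,0,dz]
    R=tool(YS+90,90-lean-phi); return st(*g)+R.as_matrix()[:,2]*back,R
def pick(gx,phi,c=(.540,.195),yaw=-7.1,back=.027,dz=0):
    a=np.radians(yaw); R=tool(yaw+90,-phi); return np.array([c[0]+gx*np.cos(a),c[1]+gx*np.sin(a),.068+dz])+R.as_matrix()[:,2]*back,R
E
python3 - <<'E'
from kin import *
q=r.get_obs()['q']
for gx in(0,.02):
  for phi in(0,10,20,30,40):
    out=[]
    for p,R in(pick(gx,phi),place(20,gx,phi)):
      for fl in(0,1):
        RR=R*FL if fl else R
        b=min((ik(p,RR,q+np.random.RandomState(i).randn(6)*.6*(i>0)+[0,0,0,0,0,0]) for i in range(12)),key=lambda t:t[1])
        out.append((fl,b[0].round(2).tolist() if b[1]<1e-3 else None,round(b[1],3)))
    print(gx,phi,*out,sep='\n   ')
E
```

```text
0
   0
   (0, [0.17, 0.3, 1.95, 0.0, 0.9, -1.28], np.float64(0.0))
   (1, [0.17, 0.3, 1.95, -0.0, 0.9, 1.86], np.float64(0.0))
   (0, None, np.float64(0.411))
   (1, [-0.7, 0.2, 2.39, 2.01, 0.92, -1.04], np.float64(0.0))
0
   10
   (0, [0.15, 0.37, 1.86, 0.05, 1.08, -1.32], np.float64(0.0))
   (1, [0.15, 0.37, 1.86, 0.05, 1.08, 1.82], np.float64(0.0))
   (0, None, np.float64(0.306))
   (1, [-0.67, 0.13, 2.36, 1.81, 0.72, -0.83], np.float64(0.0))
0
   20
   (0, [0.14, 0.45, 1.77, 0.09, 1.26, -1.35], np.float64(0.0))
   (1, [0.14, 0.45, 1.77, 0.09, 1.26, 1.79], np.float64(0.0))
   (0, None, np.float64(0.2))
   (1, [-0.63, 0.09, 2.32, 1.51, 0.58, -0.51], np.float64(0.0))
0
   30
   (0, [0.12, 0.53, 1.69, 0.12, 1.43, -1.37], np.float64(0.0))
   (1, [0.12, 0.53, 1.69, 0.12, 1.43, 1.77], np.float64(0.0))
   (0, None, np.float64(0.094))
   (1, [-0.58, 0.07, 2.27, 1.1, 0.52, -0.09], np.float64(0.0))
0
   40
   (0, [0.11, 0.61, 1.61, 0.15, 1.6, -1.38], np.float64(0.0))
   (1, [0.11, 0.61, 1.61, 0.15, 1.6, 1.76], np.float64(0.0))
   (0, [-0.53, 0.09, 2.2, 0.67, 0.55, -2.8], np.float64(0.0))
  
[... 539 characters left out ...]
13, 0.48, 1.73, 0.09, 1.28, -1.36], np.float64(0.0))
   (1, [0.13, 0.48, 1.73, 0.09, 1.28, 1.78], np.float64(0.0))
   (0, None, np.float64(0.18))
   (1, [-0.61, 0.05, 2.31, 1.45, 0.58, -0.42], np.float64(0.0))
0.02
   30
   (0, [0.11, 0.56, 1.64, 0.12, 1.45, -1.38], np.float64(0.0))
   (1, [0.11, 0.56, 1.64, 0.12, 1.45, 1.76], np.float64(0.0))
   (0, None, np.float64(0.076))
   (1, [-0.57, 0.05, 2.25, 1.03, 0.53, -0.0], np.float64(0.0))
0.02
   40
   (0, [0.1, 0.65, 1.56, 0.15, 1.62, -1.39], np.float64(0.0))
   (1, [0.1, 0.65, 1.56, 0.15, 1.62, 1.75], np.float64(0.0))
   (0, [-0.52, 0.06, 2.18, 0.63, 0.58, -2.74], np.float64(0.0))
   (1, [-0.52, 0.06, 2.18, 0.63, 0.58, 0.4], np.float64(0.0))
```

step_arm:
  series:
    - [[0, 0, 0, 0, 0, 10], [0, 0, 0, 0, 0, 10], [0, 0, 0, 0, 0, 10], [0, 0, 0, 0, 0, 10], [0, 0, 0, 0, 0, 10], [0, 0, 0, 0, 0, 10], [0, 0, 0, 0, 0, 10], [0, 0, 0, 0, 0, 10], [0, 0, 0, 0, 0, 10], [0, 0, 0, 0, 0, 10], [0, 0, 0, 0, 0, 10], [0, 0, 0, 0, 0, 10], [0, 0, 0, 0, 0, 10], [0, 0, 0, 0, 0, 10], [0, 0, 0, 0, 0, 10], [0, 0, 0, 0, 0, 10], [0, 0, 0, 0, 0, 10], [0, 0, 0, 0, 0, 10]]

```text
clock: 5.48
tool_pos: [0.5216, 0.1993, 0.2384]
orientation: [-0.608, 0.747, 0.191, -0.188]
contact_force: [0.4, -0.3, 0.1]
opening: 1.004
```

```bash
python3 - <<'E'
from kin import *
o=r.get_obs();print(o['q'].round(3),o['tool_pos'])
p,R=pick(.005,30); R=R*FL
z=R.as_matrix()[:,2];print(p)
for x in rows(p-z*.07,R,4):print(x)
E
```

```text
[0.127 0.31  1.601 0.125 1.76  1.893] [0.52162728 0.19928554 0.23843344]
[0.53156518 0.19605061 0.04461731]
[-0.19, -2.68, 2.27, 0.3, -0.1, -1.2]
[-0.13, -2.68, 2.28, 0.3, -0.1, -1.2]
[-0.07, -2.67, 2.29, 0.3, -0.1, -1.2]
[-0.01, -2.66, 2.31, 0.3, -0.1, -1.2]
```

step_arm:
  series:
    - [[-0.2, -2.7, 2.3, 0.3, 0, -1.2], [-0.1, -2.7, 2.3, 0.3, 0, -1.2], [-0.1, -2.7, 2.3, 0.3, 0, -1.2], [0, -2.7, 2.3, 0.3, 0, -1.2], [0, 0, 0, 0, 0, 0]]

```text
clock: 6.1
tool_pos: [0.5653, 0.1931, 0.1034]
orientation: [-0.644, 0.722, 0.188, -0.17]
contact_force: [-0.2, 0.0, 0.0]
opening: 1.001
```

```bash
python3 - <<'E'
from kin import *
o=r.get_obs();print(o['q'].round(3),o['tool_pos'])
p,R=pick(.005,30); R=R*FL
for x in rows(p,R,5):print(x)
for n in('top','side'):
    c=cam(n);u=proj(c,o['tool_pos']);print(n,u,proj(c,p)); a,b=[int(np.clip(k-60,0,m)) for k,m in zip(u,(392,264))]
    cv2.imwrite(f'pics/g_{n}.png',cv2.resize(c['img'][b:b+120,a:a+120],None,fx=5,fy=5,interpolation=cv2.INTER_CUBIC))
E
```

```text
[0.114 0.514 1.583 0.108 1.546 1.769] [0.56527171 0.19307826 0.1033706 ]
[0.01, 0.02, 1.36, -0.1, -0.1, 0.1]
[0.02, 0.01, 1.36, -0.1, -0.1, 0.1]
[0.02, 0.01, 1.36, -0.1, -0.1, 0.1]
[0.02, 0.0, 1.36, -0.1, -0.1, 0.1]
[0.02, 0.0, 1.36, -0.1, -0.1, 0.1]
top [212.65551121 180.71640147] [213.24131937 193.23389591]
side [222.6549023  211.86995811] [234.49409465 229.01241024]
```

View pics/g_side.png

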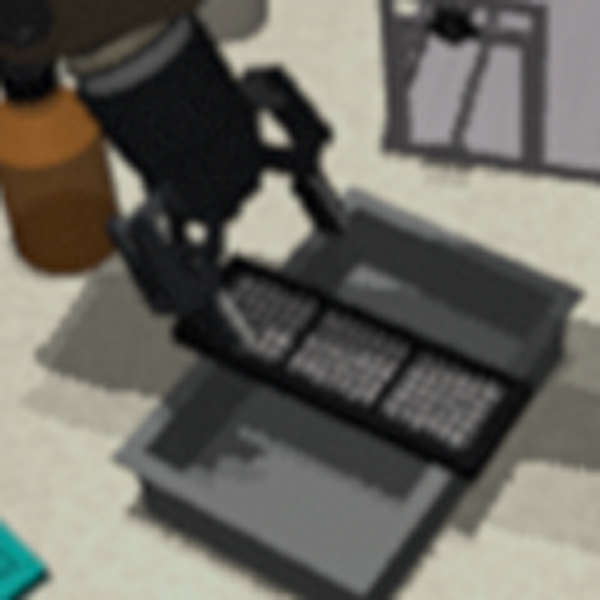

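The side view shows the fingers above the cassette on both sides of its middle, with the wrist clear of the amber bottle. I'll descend along the tool axis.

step_arm:
  series:
    - [[0, 0, 1.4, 0, 0, 0], [0, 0, 1.4, 0, 0, 0], [0, 0, 1.4, 0, 0, 0]]

```text
clock: 6.58
tool_pos: [0.5477, 0.1968, 0.0732]
orientation: [-0.645, 0.723, 0.184, -0.164]
contact_force: [-0.4, 0.2, 0.2]
opening: 1.001
```

```bash
python3 - <<'E'
from kin import *
o=r.get_obs();print(o['tool_pos'])
p,R=pick(.005,30); R=R*FL
for x in rows(p,R,2):print(x)
c=cam('top')
cv2.imwrite('pics/g2.png',cv2.resize(c['img'][130:250,155:275],None,fx=5,fy=5,interpolation=cv2.INTER_CUBIC))
E
```

```text
[0.54774169 0.19683444 0.07317113]
[0.13, 0.02, 1.64, -0.8, -0.1, 0.3]
[0.13, -0.0, 1.64, -0.8, -0.1, 0.3]
```

View pics/g2.png

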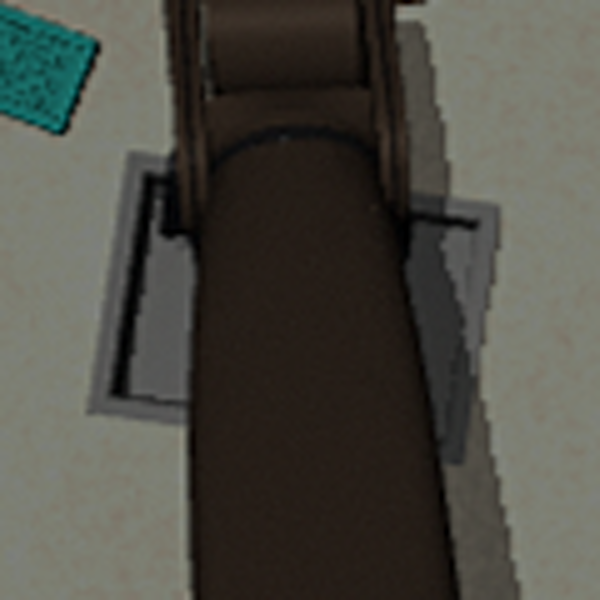

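The arm hides the grasp in the top view. There is no contact force, so I'll carry on, close the fingers and check the opening, which should be about 0.78 for 66 mm.

step_arm:
  series:
    - [[0.1, 0, 1.6, -0.8, 0, 0.3], [0.1, 0, 1.6, -0.8, 0, 0.3], [0, 0, 0, 0, 0, 0]]

```text
clock: 7.0
tool_pos: [0.5276, 0.1964, 0.04]
orientation: [-0.638, 0.723, 0.195, -0.177]
contact_force: [0.3, 0.7, -0.1]
opening: 1.004
```

step_arm:
  series:
    - [[0, 0, 0, 0, 0, 0], [0, 0, 0, 0, 0, 0], [0, 0, 0, 0, 0, 0], [0, 0, 0, 0, 0, 0]]
  grip: 0.6
  grip_force: 70

```text
clock: 7.5
tool_pos: [0.5289, 0.1964, 0.0403]
orientation: [-0.638, 0.724, 0.194, -0.176]
contact_force: [-0.3, -0.0, -0.8]
opening: 0.765
```

```bash
python3 - <<'E'
from kin import *
o=r.get_obs();print({k:np.round(v,3) for k,v in o.items()})
c=cam('side')
cv2.imwrite('pics/g3.png',cv2.resize(c['img'][150:270,170:290],None,fx=5,fy=5,interpolation=cv2.INTER_CUBIC))
E
```

```text
{'clock': np.float64(7.5), 'q': array([0.123, 0.544, 1.679, 0.119, 1.438, 1.771]), 'qvel': array([-0.001,  0.001, -0.001,  0.   , -0.002,  0.001]), 'joint_torque': array([-6.0000e-03, -4.4448e+01, -2.3376e+01,  2.2200e-01,  1.2480e+00,
        4.0000e-03]), 'tool_pos': array([0.529, 0.196, 0.04 ]), 'orientation': array([-0.638,  0.724,  0.194, -0.176]), 'contact_force': array([-0.252, -0.01 , -0.778]), 'moment': array([ 0.024, -0.297,  0.021]), 'opening': np.float64(0.765)}
```

View pics/g3.png

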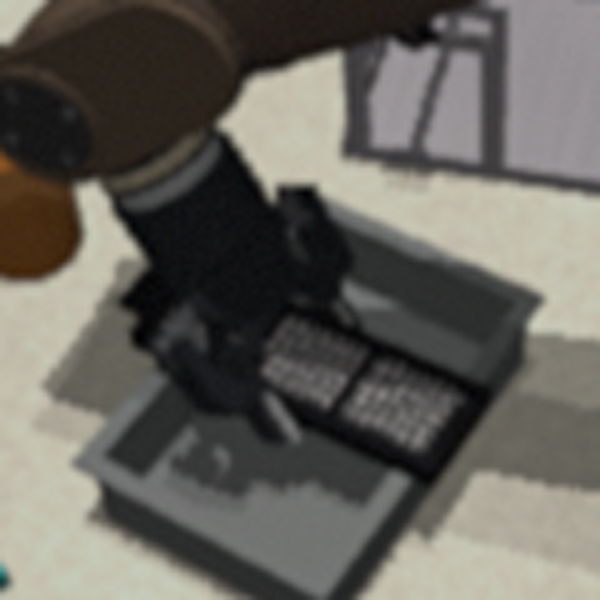

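The opening is 0.765, which fits 65–66 mm, and the picture shows fingers on both long edges. I'll record the tool-to-cassette transform and lift.

```bash
python3 - <<'E'
from kin import *
o=r.get_obs();R0=Ro.from_quat(o['orientation'])
C=A([0,0,1],np.radians(-7.1)); rel_R=(C.inv()*R0).as_quat(); rel_p=C.inv().apply(o['tool_pos']-np.array([.540,.195,.068]))
np.savez('rel.npz',q=rel_R,p=rel_p); print(rel_p,(C.inv()*R0).as_matrix().round(3))
for x in rows(o['tool_pos']+[0,0,.16],R0,4):print(x)
E
```

```text
[-1.11982597e-02 -3.44815773e-05 -2.76691008e-02] [[ 0.001 -0.862 -0.506]
 [-1.     0.003 -0.006]
 [ 0.006  0.506 -0.862]]
[0.03, 2.02, -3.45, 0.0, 0.0, 0.0]
[0.03, 2.02, -3.45, 0.0, 0.0, 0.0]
[0.03, 2.02, -3.45, 0.0, 0.0, 0.0]
[0.03, 2.02, -3.45, 0.0, 0.0, 0.0]
```

step_arm:
  series:
    - [[0, 0.5, -0.9, 0, 0, 0], [0, 1, -1.7, 0, 0, 0], [0, 2, -3.4, 0, 0, 0], [0, 2, -3.4, 0, 0, 0], [0, 2, -3.4, 0, 0, 0], [0, 2, -3.4, 0, 0, 0], [0, 0, 0, 0, 0, 0]]
  grip: 0
  grip_force: 70

```text
clock: 8.43
tool_pos: [0.5295, 0.1978, 0.2423]
orientation: [-0.639, 0.724, 0.192, -0.173]
contact_force: [-0.3, 0.2, -2.2]
opening: 0.765
```

```bash
cat >> kin.py <<'E'
def relpose(cp,CR):
    d=np.load('rel.npz'); return cp+CR.apply(d['p']),CR*Ro.from_quat(d['q'])
def cas(o):  # cassette mid centre & R from tool pose
    d=np.load('rel.npz'); R=Ro.from_quat(o['orientation'])*Ro.from_quat(d['q']).inv(); return o['tool_pos']-R.apply(d['p']),R
def castgt(lean,y,dx=0,dz=0,bx=BX):
    l=np.radians(lean); f=np.array([bx-.013*np.cos(l)-(.133+.013*np.sin(l)-.003-.008*np.sin(l))*np.tan(l)+dx,y,.003+.008*np.sin(l)+dz])
    a=np.array([np.sin(l),0,np.cos(l)]); cx=st(*(f+.1*a)); CR=A([0,0,1],np.radians(YS))*Ro.from_euler('y',-(90-lean),degrees=True); return cx,CR
E
python3 - <<'E'
from kin import *
o=r.get_obs();print(o['tool_pos'],o['contact_force'],o['moment'],o['opening'])
p,R=cas(o);print(p,R.as_euler('zyx',degrees=True))
q=o['q']
# via poses
T=[]
for lean,y,dx,dz in((70,.16,-.05,.25),(20,.09,-.05,.20),(20,.09,-.05,.03),(20,.09,-.02,.0),(20,.09,0,0)):
    tp,tR=relpose(*castgt(lean,y,dx,dz)); best=min((ik(tp,tR,q+np.random.RandomState(i).randn(6)*.5*(i>0)) for i in range(8)),key=lambda t:t[1]); print(lean,dx,dz,tp.round(3),best[0].round(2),round(best[1],4)); q=best[0]
# retreat
tz=tR.as_matrix()[:,2]
for s_ in(.04,.08,.12): b=ik(tp-tz*s_,tR,q);print('ret',s_,(tp-tz*s_).round(3),b[0].round(2),round(b[1],4))
c=cam('side')
cv2.imwrite('pics/l1.png',cv2.resize(c['img'][90:240,150:350],None,fx=4,fy=4,interpolation=cv2.INTER_CUBIC))
E
```

```text
[0.52946847 0.19777559 0.24230677] [-0.32571894  0.19570374 -2.21793058] [-0.07871628 -0.41746524 -0.02733662] 0.7651723547408471
[0.54039033 0.19641202 0.27005267] [-7.07782439 -0.40388125  0.03710436]
70 -0.05 0.25 [ 0.241 -0.102  0.265] [-0.66 -0.7   2.36 -0.14  1.61  0.75] 0.0
20 -0.05 0.2 [ 0.527 -0.124  0.28 ] [-0.64 -0.36  2.22  0.64  0.87  0.45] 0.0
20 -0.05 0.03 [ 0.527 -0.124  0.11 ] [-0.64 -0.1   2.36  0.97  0.59  0.01] 0.0
20 -0.02 0.0 [ 0.557 -0.119  0.08 ] [-0.59  0.03  2.3   1.08  0.51 -0.07] 0.0
20 0 0 [ 0.576 -0.115  0.08 ] [-0.55  0.07  2.26  1.08  0.49 -0.05] 0.0
ret 0.04 [ 0.551 -0.119  0.111] [-0.59 -0.05  2.31  0.97  0.56  0.05] 0.0
ret 0.08 [ 0.526 -0.123  0.141] [-0.64 -0.17  2.34  0.88  0.64  0.12] 0.0
ret 0.12 [ 0.501 -0.127  0.172] [-0.69 -0.28  2.37  0.8   0.73  0.19] 0.0
```

View pics/l1.png

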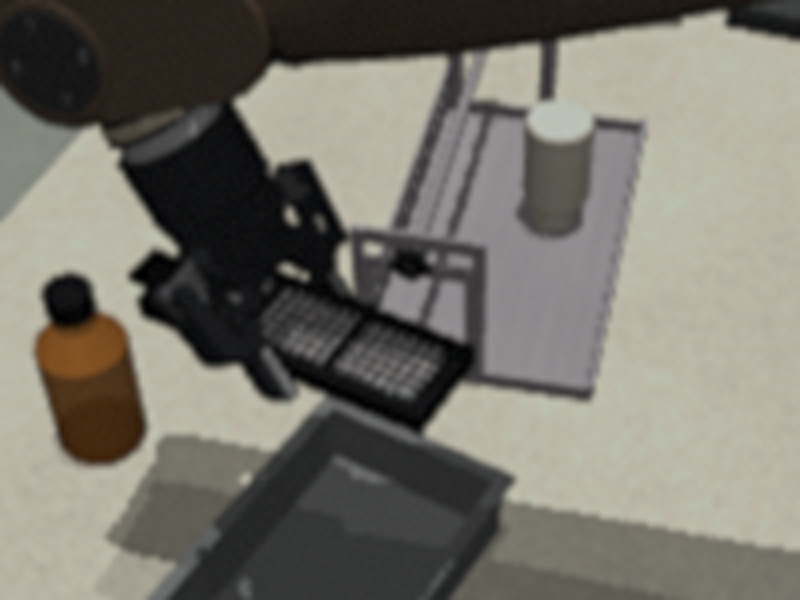

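```bash
python3 - <<'E'
from kin import *
o=r.get_obs()
tp,tR=relpose(*castgt(20,.09,-.05,.20))
for x in rows(tp,tR,13):print(x)
p0,R0=o['tool_pos'],Ro.from_quat(o['orientation']);q=o['q'];rv=(R0.inv()*tR).as_rotvec()
for i in range(1,14):
    b=ik(p0+(tp-p0)*i/13,R0*Ro.from_rotvec(rv*i/13),q);print(b[0].round(2),round(b[1],4));q=b[0]
E
```

```text
[2.46, -0.11, -0.4, 5.3, -0.1, -1.3]
[2.46, -0.08, -0.39, 5.3, -0.1, -1.3]
[2.46, -0.06, -0.39, 5.3, -0.1, -1.3]
[2.46, -0.04, -0.39, 5.3, -0.1, -1.3]
[2.46, -0.02, -0.4, 5.3, -0.1, -1.3]
[2.46, -0.0, -0.4, 5.3, -0.1, -1.3]
[2.46, 0.02, -0.41, 5.3, -0.1, -1.3]
[2.46, 0.04, -0.41, 5.3, -0.1, -1.3]
[2.45, 0.06, -0.42, 5.3, -0.1, -1.3]
[2.45, 0.07, -0.44, 5.3, -0.1, -1.3]
[2.45, 0.09, -0.45, 5.3, -0.1, -1.3]
[2.44, 0.11, -0.46, 5.3, -0.1, -1.3]
[2.44, 0.12, -0.48, 5.3, -0.1, -1.3]
[0.09 0.25 1.65 0.09 1.67 1.76] 0.0
[0.06 0.18 1.7  0.06 1.59 1.7 ] 0.0
[0.02 0.11 1.76 0.05 1.51 1.64] 0.0
[-0.02  0.05  1.81  0.04  1.43  1.58] 0.0
[-0.07 -0.02  1.87  0.04  1.35  1.51] 0.0
[-0.12 -0.08  1.92  0.05  1.27  1.43] 0.0
[-0.18 -0.14  1.98  0.07  1.19  1.34] 0.0
[-0.24 -0.19  2.03  0.11  1.11  1.24] 0.0
[-0.31 -0.24  2.07  0.17  1.04  1.12] 0.0
[-0.39 -0.29  2.12  0.26  0.97  0.98] 0.0
[-0.47 -0.32  2.16  0.37  0.92  0.82] 0.0
[-0.55 -0.35  2.19  0.49  0.89  0.64] 0.0
[-0.64 -0.36  2.22  0.64  0.87  0.45] 0.0
```

step_arm:
  series:
    - [[2.5, -0.1, -0.4, 5.3, 0, -1.3], [2.5, -0.1, -0.4, 5.3, 0, -1.3], [2.5, 0, -0.4, 5.3, 0, -1.3], [2.5, 0, -0.4, 5.3, 0, -1.3], [2.5, 0, -0.4, 5.3, 0, -1.3], [2.5, 0, -0.4, 5.3, 0, -1.3], [2.5, 0, -0.4, 5.3, 0, -1.3], [2.5, 0, -0.4, 5.3, 0, -1.3], [2.5, 0.1, -0.4, 5.3, 0, -1.3], [2.4, 0.1, -0.4, 5.3, 0, -1.3], [2.4, 0.1, -0.5, 5.3, 0, -1.3], [2.4, 0.1, -0.5, 5.3, 0, -1.3], [2.4, 0.1, -0.5, 5.3, 0, -1.3], [0, 0, 0, 0, 0, 0]]

```text
clock: 10.22
tool_pos: [0.5087, -0.13, 0.2529]
orientation: [0.723, -0.609, 0.215, -0.244]
contact_force: [-0.2, -0.7, -1.9]
opening: 0.763
```

```bash
python3 - <<'E'
from kin import *
o=r.get_obs();print(o['tool_pos'],o['contact_force'],o['moment'],o['opening'])
tp,tR=relpose(*castgt(20,.09,-.05,.20))
for x in rows(tp,tR,2):print(x)
for n in('side','top'):
  c=cam(n)
  cv2.imwrite(f'pics/m1{n}.png',c['img'])
E
```

```text
[ 0.50865566 -0.13004611  0.25287375] [-0.22367232 -0.66653444 -1.91020006] [-0.06642186  0.45311165 -0.03214681] 0.7625993639464645
[-0.14, -1.58, -0.47, 0.8, -0.2, 0.2]
[-0.15, -1.59, -0.45, 0.8, -0.2, 0.2]
```

View pics/m1side.png

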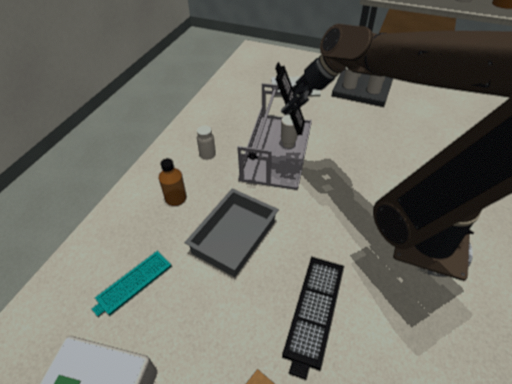

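View pics/m1top.png

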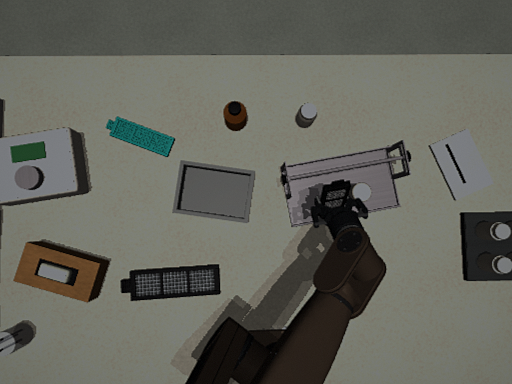

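The side view shows the cassette held upright with its tab up, in front of the bar and left of the bottle. I'll check the in-hand pose from depth data and refine the bar position, since the arm may have let the cassette turn.

```bash
python3 - <<'E'
from kin import *
o=r.get_obs();cp,CR=cas(o);print('pred c',cp,'lean',np.degrees(np.arccos(CR.as_matrix()[2,0])), CR.as_matrix().round(3).tolist())
for n in('side','top'):
    c=cam(n);P=cloud(c).reshape(-1,3);Q=CR.inv().apply(P-cp); col=c['img'].reshape(-1,3)
    m=(np.abs(Q[:,0])<.13)&(np.abs(Q[:,1])<.038)&(np.abs(Q[:,2])<.03)&((Q[:,0]>.045)|(Q[:,0]<-.05))
    q=Q[m];print(n,len(q)); 
    for lo in np.arange(-.13,.13,.02):
        k=q[(q[:,0]>=lo)&(q[:,0]<lo+.02)]
        if len(k)>3: print(round(lo+.01,2),len(k),'y',np.percentile(k[:,1],[5,95]).round(3),'z',np.percentile(k[:,2],[5,50,95]).round(4))
    cv2.imwrite(f'pics/m2{n}.png',cv2.resize(c['img'][50:170,230:350] if n=='side' else c['img'][140:260,280:400],None,fx=5,fy=5,interpolation=cv2.INTER_CUBIC))
E
```

```text
pred c [ 0.48829807 -0.13226686  0.27453797] lean 21.67503097089305 [[0.362, -0.174, -0.916], [0.075, 0.985, -0.157], [0.929, -0.011, 0.369]]
side 512
-0.1 39 y [-0.022  0.035] z [-0.0044  0.0068  0.009 ]
-0.08 75 y [-0.023  0.037] z [-0.0055  0.0047  0.0087]
-0.06 69 y [-0.024  0.036] z [-0.0059  0.0042  0.0084]
0.04 23 y [-0.019  0.036] z [-0.0049  0.0052  0.0084]
0.06 86 y [-0.026  0.036] z [-0.0047  0.0048  0.0086]
0.08 80 y [-0.026  0.036] z [-0.0046  0.0049  0.0088]
0.1 103 y [-0.025  0.036] z [-0.0054  0.0049  0.0092]
0.12 37 y [-0.009  0.018] z [-0.0018  0.0028  0.0059]
top 439
-0.08 7 y [0.019 0.034] z [-0.0051  0.0036  0.0071]
-0.06 9 y [0.028 0.034] z [0.0018 0.0065 0.0077]
0.04 17 y [-0.029  0.028] z [0.0022 0.0036 0.0075]
0.06 94 y [-0.028  0.034] z [-0.0006  0.0041  0.0075]
0.08 72 y [-0.028  0.034] z [0.0008 0.0044 0.008 ]
0.1 170 y [-0.029  0.032] z [-0.0062  0.0045  0.0082]
0.12 69 y [-0.012  0.015] z [-0.003   0.0025  0.0048]
```

View pics/m2side.png

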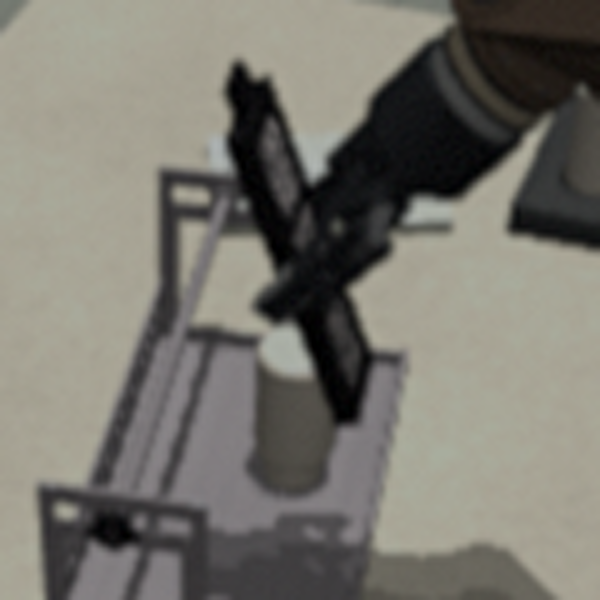

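The in-hand pose agrees with the prediction. The face offset stays constant along the length, so the cassette has not slipped. I'll descend in front of the bar.

```bash
python3 - <<'E'
from kin import *
tp,tR=relpose(*castgt(20,.09,-.04,.03))
for x in rows(tp,tR,5):print(x)
E
```

```text
[-0.09, 1.37, 2.63, 0.3, -0.1, 0.1]
[-0.08, 1.38, 2.62, 0.3, -0.1, 0.1]
[-0.07, 1.4, 2.61, 0.3, -0.1, 0.1]
[-0.06, 1.41, 2.6, 0.3, -0.1, 0.1]
[-0.06, 1.43, 2.6, 0.3, -0.1, 0.1]
```

step_arm:
  series:
    - [[-0.1, 1.4, 2.6, 0.3, -0.1, 0.1], [-0.1, 1.4, 2.6, 0.3, -0.1, 0.1], [-0.1, 1.4, 2.6, 0.3, -0.1, 0.1], [-0.1, 1.4, 2.6, 0.3, -0.1, 0.1], [-0.1, 1.4, 2.4, 0.3, -0.1, 0.1], [0, 0, 0, 0, 0, 0]]

```text
clock: 11.18
tool_pos: [0.5399, -0.115, 0.1112]
orientation: [0.723, -0.601, 0.22, -0.259]
contact_force: [0.2, 1.1, -1.9]
opening: 0.766
```

```bash
cat > now.py <<'E'
from kin import *
import sys
o=r.get_obs();cp,CR=cas(o);M=CR.as_matrix();a=-np.radians(YS)
loc=lambda p:(A([0,0,1],a).apply(p-S)*1000).round(1)
lean=np.degrees(np.arccos(M[2,0]));print('foot st',loc(cp-.1*M[:,0]),'lean',lean.round(2),'yaw err',np.degrees(np.arctan2(-M[0,1],M[1,1])).round(2)-YS,'F',o['contact_force'].round(2),'M',o['moment'].round(3),'clk',o['clock'],'q4-6',o['q'][3:].round(2))
f=cp-.1*M[:,0]; low=f-0.008*M[:,2]  # check both faces
print('low edge z mm',min((f+s*.008*M[:,2])[2] for s in(1,-1))*1000)
if len(sys.argv)>1:
    l,y,dx,dz,n=map(float,sys.argv[1:6])
    for x in rows(*relpose(*castgt(l,y,dx,dz)),int(n)):print(x)
E
python3 now.py 20 .09 -.035 .004 3
```

```text
foot st [-49.9  95.1  37.1] lean 19.91 yaw err 0.9299999999999997 F [ 0.18  1.09 -1.9 ] M [-0.067  0.466  0.045] clk 11.175 q4-6 [0.97 0.57 0.02]
low edge z mm 34.39373656020258
[0.2, 0.57, 0.72, -0.0, 0.1, 0.3]
[0.21, 0.56, 0.72, -0.0, 0.1, 0.3]
[0.21, 0.56, 0.72, -0.0, 0.1, 0.3]
```

step_arm:
  series:
    - [[0.2, 0.6, 0.7, 0, 0, 0.3], [0.2, 0.6, 0.7, 0, 0, 0.3], [0.2, 0.5, 0.7, 0, 0, 0.3], [0, 0, 0, 0, 0, 0]]

```text
clock: 11.68
tool_pos: [0.544, -0.1221, 0.0867]
orientation: [0.719, -0.606, 0.221, -0.261]
contact_force: [0.3, -0.4, -2.5]
opening: 0.762
```

```bash
python3 now.py 20 .09 -.035 -.002 5
```

```text
foot st [-46.7  88.5  12.4] lean 19.64 yaw err 0.2599999999999998 F [ 0.33 -0.43 -2.46] M [-0.049  0.451  0.047] clk 11.675 q4-6 [ 1.07  0.54 -0.08]
low edge z mm 9.680469936566189
[-0.03, 0.15, 0.11, -0.1, 0.0, 0.0]
[-0.03, 0.15, 0.11, -0.1, 0.0, 0.0]
[-0.03, 0.15, 0.11, -0.1, 0.0, 0.0]
[-0.03, 0.14, 0.11, -0.1, 0.0, 0.0]
[-0.03, 0.14, 0.11, -0.1, 0.0, 0.0]
```

step_arm:
  series:
    - [[0, 0.15, 0.12, 0, 0, 0], [0, 0.15, 0.12, 0, 0, 0], [0, 0.15, 0.12, 0, 0, 0]]

```text
clock: 12.05
tool_pos: [0.5433, -0.123, 0.0818]
orientation: [0.718, -0.606, 0.222, -0.261]
contact_force: [0.3, 0.2, -1.4]
opening: 0.76
```

```bash
python3 now.py
```

```text
foot st [-47.4  87.7   7.4] lean 19.55 yaw err 0.22999999999999865 F [ 0.29  0.21 -1.39] M [-0.038  0.523  0.038] clk 12.05 q4-6 [ 1.09  0.54 -0.11]
low edge z mm 4.7055282520574355
```

step_arm:
  series:
    - [[0, 0.1, 0.08, 0, 0, 0], [0, 0, 0, 0, 0, 0]]

```text
clock: 12.3
tool_pos: [0.543, -0.123, 0.0804]
orientation: [0.718, -0.606, 0.222, -0.261]
contact_force: [0.3, -0.1, -2.7]
opening: 0.764
```

step_arm:
  series:
    - [[0, 0.1, 0.08, 0, 0, 0], [0, 0, 0, 0, 0, 0]]

```text
clock: 12.55
tool_pos: [0.5433, -0.1232, 0.08]
orientation: [0.718, -0.605, 0.222, -0.261]
contact_force: [-0.4, 0.6, -0.8]
opening: 0.766
```

```bash
python3 now.py 20 .09 -.004 .003 6
```

```text
foot st [-47.3  87.4   5.5] lean 19.47 yaw err 0.22999999999999865 F [-0.39  0.63 -0.79] M [-0.061  0.469  0.02 ] clk 12.55 q4-6 [ 1.1   0.54 -0.12]
low edge z mm 2.7953380981026776
[-0.04, -0.41, 0.29, -0.1, 0.0, 0.0]
[-0.04, -0.41, 0.28, -0.1, 0.0, 0.0]
[-0.04, -0.41, 0.28, -0.1, 0.0, 0.0]
[-0.04, -0.41, 0.28, -0.1, 0.0, 0.0]
[-0.04, -0.41, 0.28, -0.1, 0.0, 0.0]
[-0.04, -0.41, 0.28, -0.1, 0.0, 0.0]
```

The foot reaches the floor where predicted. I'll rise about 3 mm and move back towards the bar.

step_arm:
  series:
    - [[0, -0.4, 0.2, 0, 0, 0], [0, -0.4, 0.3, 0, 0, 0], [0, -0.4, 0.3, 0, 0, 0], [0, -0.4, 0.3, 0, 0, 0], [0, -0.4, 0.3, 0, 0, 0], [0, 0, 0, 0, 0, 0]]

```text
clock: 13.3
tool_pos: [0.569, -0.1186, 0.0818]
orientation: [0.718, -0.605, 0.222, -0.261]
contact_force: [0.3, -0.3, -1.3]
opening: 0.761
```

```bash
python3 now.py 20 .09 .004 .002 6
python3 - <<'E'
from h import *
for n in('side','top'):
    c=cam(n);cv2.imwrite(f'pics/b1{n}.png',cv2.resize(c['img'][60:210,210:330] if n=='side' else c['img'][120:240,270:420],None,fx=4 if n=='side' else 5,fy=4 if n=='side' else 5,interpolation=cv2.INTER_CUBIC))
E
```

```text
foot st [-21.3  87.6   7.3] lean 19.51 yaw err 0.25 F [ 0.31 -0.26 -1.34] M [-0.117  0.451 -0.014] clk 13.3 q4-6 [ 1.09  0.51 -0.08]
low edge z mm 4.651667623230519
[-0.04, -0.15, 0.13, -0.1, 0.0, 0.0]
[-0.04, -0.15, 0.13, -0.1, 0.0, 0.0]
[-0.04, -0.15, 0.13, -0.1, 0.0, 0.0]
[-0.04, -0.15, 0.13, -0.1, 0.0, 0.0]
[-0.04, -0.15, 0.13, -0.1, 0.0, 0.0]
[-0.04, -0.15, 0.13, -0.1, 0.0, 0.0]
```

View pics/b1side.png

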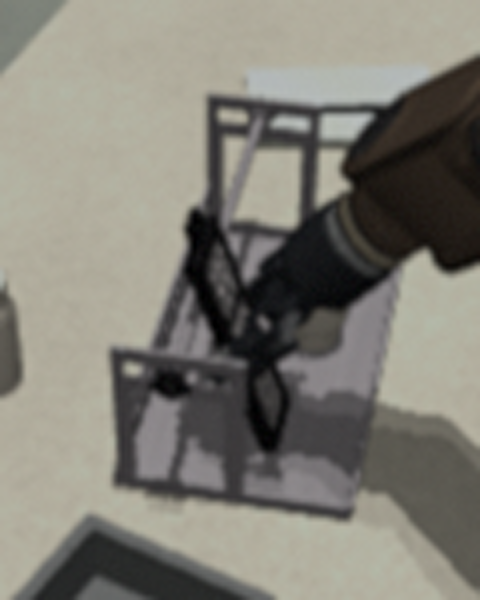

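View pics/b1top.png

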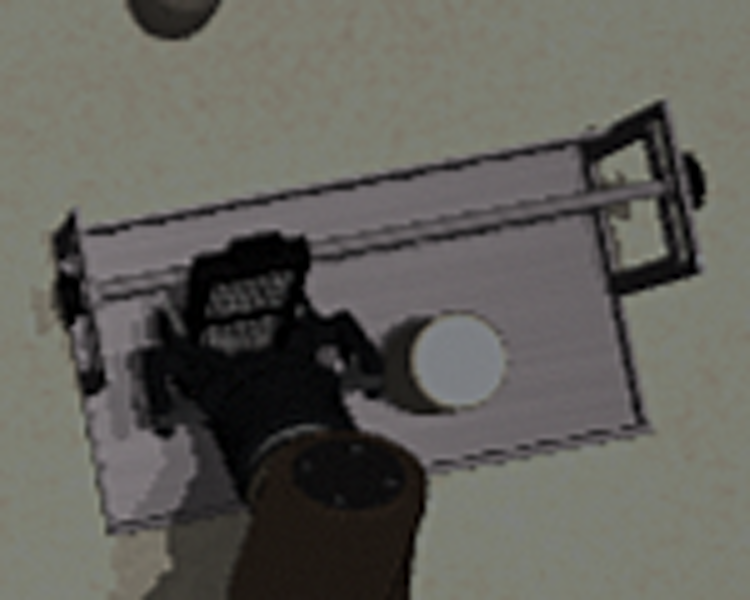

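The top view shows the cassette just in front of the bar and square to it, with its tab at (270,245) in the crop. The bottle at (458,360) is clear of the right finger. I'll feel for the bar.

step_arm:
  series:
    - [[0, -0.15, 0.13, 0, 0, 0], [0, -0.15, 0.13, 0, 0, 0], [0, 0, 0, 0, 0, 0]]

```text
clock: 13.78
tool_pos: [0.5724, -0.1179, 0.0814]
orientation: [0.718, -0.606, 0.222, -0.261]
contact_force: [-0.5, -0.0, -1.6]
opening: 0.764
```

step_arm:
  series:
    - [[0, -0.12, 0.1, 0, 0, 0], [0, 0, 0, 0, 0, 0]]

```text
clock: 14.02
tool_pos: [0.574, -0.1177, 0.0814]
orientation: [0.718, -0.606, 0.222, -0.261]
contact_force: [0.1, 0.6, -1.2]
opening: 0.767
```

step_arm:
  series:
    - [[0, -0.12, 0.1, 0, 0, 0], [0, 0, 0, 0, 0, 0]]

```text
clock: 14.28
tool_pos: [0.5757, -0.1174, 0.0814]
orientation: [0.718, -0.606, 0.222, -0.261]
contact_force: [0.2, 0.5, -1.3]
opening: 0.765
```

```bash
python3 now.py
```

```text
foot st [-14.5  87.7   7. ] lean 19.54 yaw err 0.20999999999999908 F [ 0.23  0.52 -1.27] M [-0.089  0.524 -0.041] clk 14.275 q4-6 [ 1.09  0.5  -0.07]
low edge z mm 4.326215914292792
```

step_arm:
  series:
    - [[0, -0.12, 0.1, 0, 0, 0], [0, 0, 0, 0, 0, 0]]

```text
clock: 14.52
tool_pos: [0.5773, -0.1171, 0.0814]
orientation: [0.718, -0.606, 0.222, -0.261]
contact_force: [-0.1, -0.7, -2.0]
opening: 0.761
```

step_arm:
  series:
    - [[0, -0.12, 0.1, 0, 0, 0], [0, 0, 0, 0, 0, 0]]

```text
clock: 14.78
tool_pos: [0.5789, -0.1168, 0.0814]
orientation: [0.718, -0.606, 0.222, -0.261]
contact_force: [0.0, 0.3, -2.6]
opening: 0.766
```

```bash
python3 now.py
```

```text
foot st [-11.2  87.8   7. ] lean 19.54 yaw err 0.20999999999999908 F [ 0.01  0.34 -2.56] M [-0.104  0.408 -0.022] clk 14.775 q4-6 [ 1.09  0.5  -0.06]
low edge z mm 4.2983362393826665
```

step_arm:
  series:
    - [[0, -0.12, 0.1, 0, 0, 0], [0, 0, 0, 0, 0, 0]]

```text
clock: 15.02
tool_pos: [0.5793, -0.1168, 0.0811]
orientation: [0.718, -0.606, 0.222, -0.26]
contact_force: [-6.8, 0.6, 3.4]
opening: 0.76
```

step_arm:
  series:
    - [[0, -0.12, 0.1, 0, 0, 0], [0, 0, 0, 0, 0, 0]]

```text
clock: 15.28
tool_pos: [0.5793, -0.1168, 0.0811]
orientation: [0.718, -0.606, 0.221, -0.26]
contact_force: [-7.0, -0.1, 3.3]
opening: 0.764
```

step_arm:
  series:
    - [[0, -0.12, 0.1, 0, 0, 0], [0, 0, 0, 0, 0, 0]]

```text
clock: 15.52
tool_pos: [0.5792, -0.1168, 0.0811]
orientation: [0.718, -0.606, 0.221, -0.26]
contact_force: [-6.2, 1.2, 2.6]
opening: 0.767
```

```bash
python3 now.py
python3 - <<'E'
from h import *
for n in('side','top'):
    c=cam(n);cv2.imwrite(f'pics/b2{n}.png',cv2.resize(c['img'][100:180,230:310] if n=='side' else c['img'][140:220,280:360],None,fx=7,fy=7,interpolation=cv2.INTER_CUBIC))
E
```

```text
foot st [-11.2  87.7   6.8] lean 19.71 yaw err 0.14999999999999858 F [-6.15  1.18  2.64] M [0.013 0.366 0.11 ] clk 15.525 q4-6 [ 1.08  0.5  -0.06]
low edge z mm 4.138919148004071
```

View pics/b2side.png

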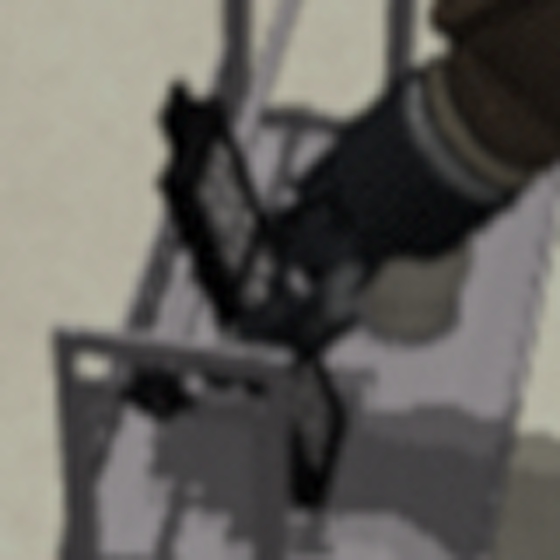

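View pics/b2top.png

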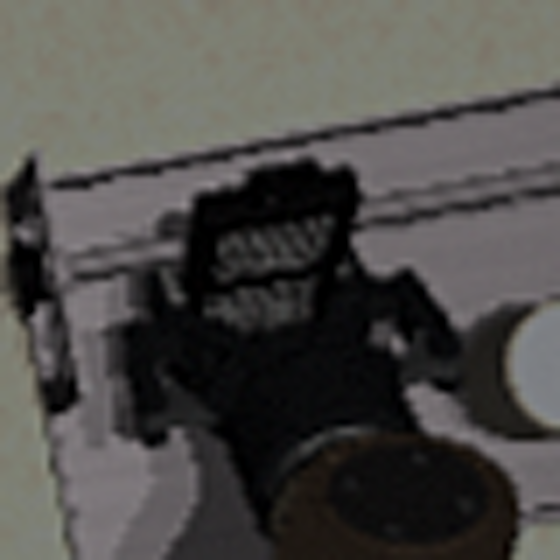

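The bar contact is clear: about 7 N, normal to the face. I'll slide down along the slab's own axis until the foot meets the floor.

step_arm:
  series:
    - [[0, 0.08, 0.03, 0, 0, 0], [0, 0, 0, 0, 0, 0]]

```text
clock: 15.88
tool_pos: [0.5789, -0.117, 0.081]
orientation: [0.718, -0.606, 0.222, -0.26]
contact_force: [-1.2, -0.0, -2.6]
opening: 0.763
```

step_arm:
  series:
    - [[0, 0.08, 0.05, 0, 0, 0], [0, 0, 0, 0, 0, 0]]

```text
clock: 16.12
tool_pos: [0.5788, -0.1172, 0.0802]
orientation: [0.718, -0.606, 0.222, -0.26]
contact_force: [-2.6, 0.1, -1.0]
opening: 0.765
```

```bash
python3 now.py
```

```text
foot st [-11.6  87.3   5.9] lean 19.64 yaw err 0.1399999999999988 F [-2.56  0.08 -1.01] M [-0.104  0.468  0.028] clk 16.125 q4-6 [ 1.09  0.5  -0.06]
low edge z mm 3.1730340154770773
```

step_arm:
  series:
    - [[0, 0.08, 0.05, 0, 0, 0], [0, 0, 0, 0, 0, 0]]

```text
clock: 16.38
tool_pos: [0.5788, -0.1173, 0.0799]
orientation: [0.718, -0.606, 0.222, -0.26]
contact_force: [-4.0, -0.6, 1.1]
opening: 0.763
```

step_arm:
  series:
    - [[0, 0.08, 0.05, 0, 0, 0], [0, 0, 0, 0, 0, 0]]

```text
clock: 16.62
tool_pos: [0.5788, -0.1173, 0.08]
orientation: [0.718, -0.606, 0.222, -0.261]
contact_force: [-4.0, 0.0, 0.8]
opening: 0.765
```

```bash
python3 now.py
```

```text
foot st [-11.3  87.2   5.5] lean 19.48 yaw err 0.1999999999999993 F [-4.    0.02  0.79] M [-0.08   0.602 -0.047] clk 16.625 q4-6 [ 1.1   0.5  -0.07]
low edge z mm 2.8445958665397897
```

The foot is on the floor with about 3 N of support, and the bar carries about 4 N. I'll release.

step_arm:
  series:
    - [[0, 0, 0, 0, 0, 0], [0, 0, 0, 0, 0, 0], [0, 0, 0, 0, 0, 0], [0, 0, 0, 0, 0, 0]]
  grip: 0.93

```text
clock: 17.12
tool_pos: [0.5799, -0.1178, 0.0808]
orientation: [0.718, -0.605, 0.223, -0.261]
contact_force: [0.2, 0.1, 0.3]
opening: 0.929
```

```bash
python3 now.py
python3 - <<'E'
from h import *
for n in('side','top'):
    c=cam(n);cv2.imwrite(f'pics/r1{n}.png',cv2.resize(c['img'][100:180,230:310] if n=='side' else c['img'][140:220,280:360],None,fx=7,fy=7,interpolation=cv2.INTER_CUBIC))
E
```

```text
foot st [-10.2  86.5   6.2] lean 19.4 yaw err 0.16000000000000014 F [0.17 0.05 0.33] M [-0.011  0.289 -0.032] clk 17.125 q4-6 [ 1.1   0.5  -0.07]
low edge z mm 3.550462632915596
```

View pics/r1side.png

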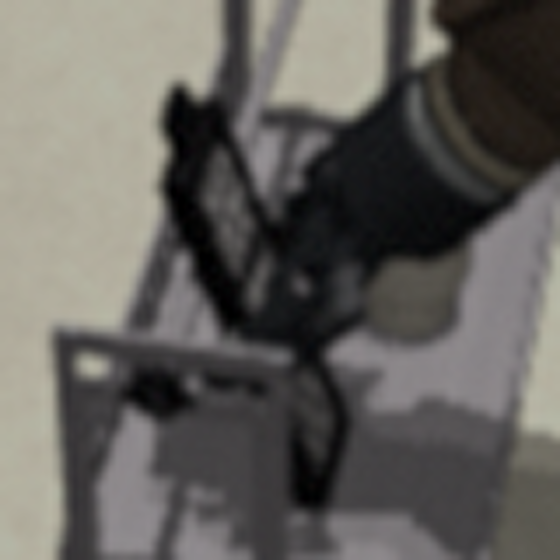

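View pics/r1top.png

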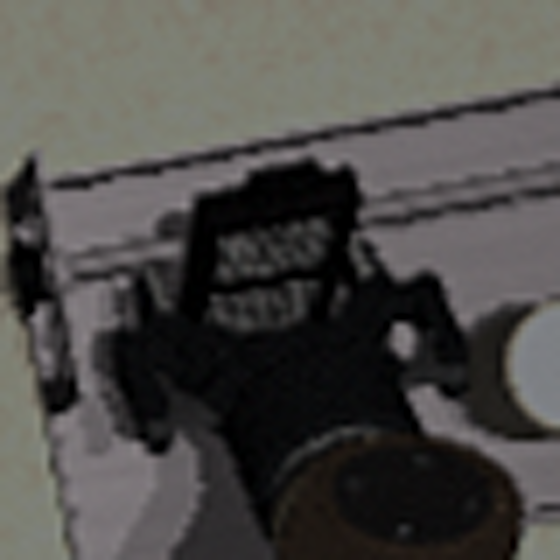

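The cassette stayed leaning on the bar, and both fingers are clear of it with zero force. I'll retreat along the tool axis.

step_arm:
  series:
    - [[0, 0, -0.5, 0, 0, 0], [0, 0, -1, 0, 0, 0], [0, 0, -1.5, 0, 0, 0], [0, 0, -2, 0, 0, 0], [0, 0, -2, 0, 0, 0], [0, 0, -2, 0, 0, 0], [0, 0, -2, 0, 0, 0], [0, 0, -2, 0, 0, 0], [0, 0, 0, 0, 0, 0]]

```text
clock: 18.35
tool_pos: [0.4921, -0.1322, 0.1863]
orientation: [0.718, -0.605, 0.225, -0.26]
contact_force: [-0.7, 0.5, 0.3]
opening: 0.929
```

```bash
python3 - <<'E'
from kin import *
o=r.get_obs();print(o['tool_pos'],o['contact_force'],o['clock'])
for n in('side','top'):
    c=cam(n);cv2.imwrite(f'pics/e1{n}.png',cv2.resize(c['img'][60:180,200:340] if n=='side' else c['img'][90:230,220:420],None,fx=4,fy=4,interpolation=cv2.INTER_CUBIC))
    P=cloud(c).reshape(-1,3); cp,CR=castgt(20,.0875,.0,0); Q=CR.inv().apply(P-cp)
    m=(np.abs(Q[:,0])<.13)&(np.abs(Q[:,1])<.04)&(np.abs(Q[:,2])<.02)
    q=Q[m]
    for lo in np.arange(-.12,.12,.03):
        k=q[(q[:,0]>=lo)&(q[:,0]<lo+.03)]
        if len(k)>3:print(n,round(lo+.015,3),len(k),np.percentile(k[:,1],[5,95]).round(3),np.percentile(k[:,2],[5,50,95]).round(4))
    if n=='top':
        for nm,(u0,u1,v0,v1),z in(('drained',(335,385,170,215),(.10,.13)),('amber',(215,255,95,135),(.14,.18)),('sample',(292,325,95,130),(.1,.13))):
            for src in(c,dict(np.load('top0.npz'))):
                X=cloud(src)[v0:v1,u0:u1].reshape(-1,3);X=X[(X[:,2]>z[0])&(X[:,2]<z[1])];print(nm,X.mean(0).round(4),len(X))
E
```

```text
[ 0.4920616  -0.13220858  0.18627054] [-0.70347554  0.50336795  0.30889663] 18.35
side -0.105 126 [-0.034  0.037] [-0.0084  0.0079  0.0185]
side -0.075 88 [-0.025  0.036] [-0.0041  0.0033  0.0069]
side -0.045 49 [-0.027  0.036] [0.0019 0.0037 0.0076]
side -0.015 63 [-0.027  0.035] [-0.0039  0.0035  0.007 ]
side 0.015 86 [-0.025  0.037] [-0.0063  0.0036  0.0075]
side 0.045 118 [-0.024  0.037] [-0.0089  0.0036  0.0079]
side 0.075 102 [-0.026  0.036] [-0.0058  0.0042  0.008 ]
side 0.105 104 [-0.026  0.035] [-0.0057  0.004   0.0084]
top -0.105 180 [-0.037  0.038] [-0.0063  0.0089  0.0187]
top -0.075 92 [-0.026  0.033] [-0.0003  0.0022  0.0064]
top -0.045 70 [-0.029  0.034] [-0.0034  0.0023  0.0067]
top -0.015 98 [-0.027  0.033] [0.0001 0.0025 0.006 ]
top 0.015 79 [-0.028  0.034] [-0.0003  0.0027  0.0064]
top 0.045 122 [-0.028  0.034] [-0.0121  0.003   0.0065]
top 0.075 85 [-0.029  0.034] [-0.001   0.0033  0.007 ]
top 0.105 145 [-0.028  0.031] [-0.0069  0.0031  0.0074]
drained [ 0.5247 -0.2527  0.1145] 315
drained [ 0.5249 -0.2527  0.1144] 315
amber [0.7736 0.1252 0.1595] 150
amber [0.7737 0.1251 0.1597] 148
sample [ 0.7767 -0.1006  0.1111] 214
sample [ 0.7765 -0.1007  0.111 ] 215
```

View pics/e1side.png

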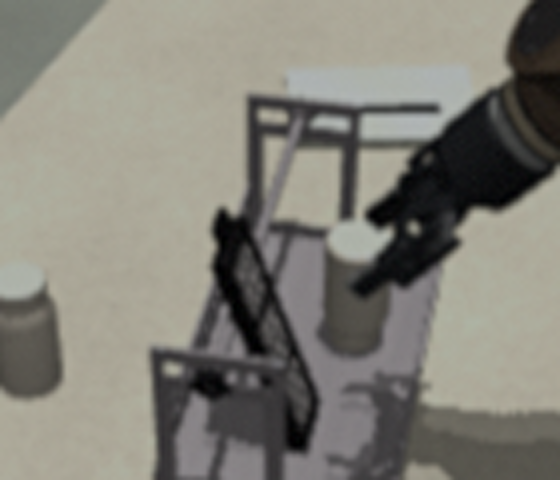

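View pics/e1top.png

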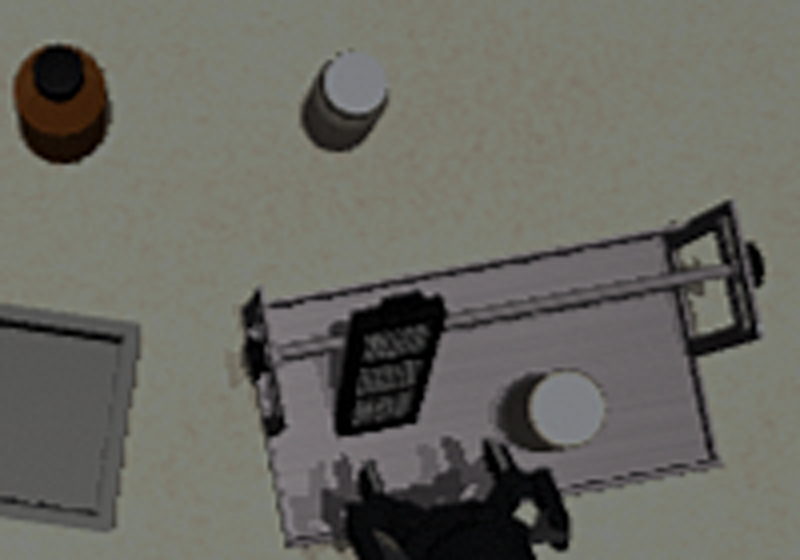

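The cassette stands on the tray leaning on the bar at about 20°, square to it, and no bottle has moved. The gripper is clear, so I'll hand in.

```bash
python3 -c "
from bench import r
print(r.finish_job())"
```

```text
the job is handed in; nothing more can be done
None
```

The cassette now stands in the free part of the draining stand, foot on the tray floor and tab up, leaning back on the cross-bar. I handed the job in at about 18.5 s of the 59 s; no verdict was reported.

I gripped the cassette by its long edges near the middle and carried it over. I felt for the tray floor and then the bar (about 7 N), and slid it down until the foot took about 3 N with about 4 N on the bar. Then I released it and backed off along the tool axis.

**Last checks before hand-in:**
- **Lean and squareness:** both cameras' depth data put the lean at about 20° from upright. The last tool-pose reading before release put it square to the bar within about 1°.
- **Foot position:** about 11 mm in front of the stand's origin and 87 mm to its free side, about 65 mm edge to edge from the drained bottle.
- **After release:** the cassette stayed where it was, with no contact force on the fingers.
- **Bottles:** all three were within 0.3 mm of their starting positions.

**Disagreement:** the bar was about 3 mm further back than the cameras suggested. I relied on the felt contact. No checks failed.

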